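# Turn the spice turntable until the pepper mill faces front

### The arm

A 6-joint arm with a two-finger parallel gripper is mounted at the origin on a cart in front of the work surface, level with it; the furniture and walls round the work are solid. World frame = base frame: x ahead of the robot, y to its left, z up, the work surface at z = 0. Lengths are in mm, angles in rad, forces in N, time in s.
With the tool pointing down it reaches from about 350 to 1000 mm from the base axis. Payload 7.1 kg.
Tool frame: the origin (TCP) lies midway between the tips of the shut fingers; the grasp point (between the pads) lies 19 mm behind it; z points along the fingers, y is the line along which they close (so a half turn about z gives the same grasp; the last joint's range is limited). The gripper opens to 85 mm and grips with 20 to 120 N. Pads are 22 mm wide; open, the fingers measure 114 mm over their backs; the gripper's body (76 mm by 85 mm) begins 54 mm behind the grasp point. The pads swing forward as they close: fully open they stand 13 mm farther back than shut.
Start: joints at [1.196, 0.423, 1.63, -0, 1.089, -0.019], TCP at [217.681, 585.85, 231.319] pointing down, gripper open.
Joint ranges: [-3, 3], [-0.9, 2.11], [0.09, 2.58], [-1.31, 4.45], [0.11, 2.69], [-2.54, 2.54]. Speed limits (rad/s): [2.39, 2.39, 3.01, 3.14, 3.14, 3.14].

### API

Orientations are given as a 3x3 rotation matrix whose columns are the frame's x, y, z axes.
In Python, from workcell import sensors, vision, job gives the robot as it stands.
- The arm moves only by the tool apply_moves, never from a script. Its argument "targets" is a list of rows, each a list of 3 entries, a list of its own where there are three numbers: the shift along the tool's x, y, z in mm, then the turn, a rotation vector about the tool's x, y, z in rad, then the opening, from -1 (shut) to 1 (fully open). In form: [[[dx, dy, dz], [ax, ay, az], gripper], ...]. A call has exactly 8 rows; each row is the pose to reach, as a shift and turn from the pose commanded when the call began, along the tool's axes at that moment; what a row does not reach only later rows make up. A row lasts 1/12 s, in which the tool goes at most 41.7 mm and 7.16 degrees, less where a joint would pass 70% of its speed; a pose out of reach is approached as far as the arm can. A call with a gripper value outside its range is refused whole. The fingers move at their own pace and stop on an object; the grip force is fixed at half the most. Time passes only in rows, so rows that repeat a pose let the fingers close, or fill a call up. It gives the time, the measured TCP pose, the force, the opening and the grip force at its end, in the units of the state.
- sensors.get_state(): the state, without advancing time (a new reading comes with each control period).
- vision.grab_frame(name): name is "scene" or "top"; returns the picture (420x560x3 uint8, red, green, blue); there is no depth.
- vision.camera_model(name): a dict with "K" (3x3 intrinsics, pixels), "extrinsics" (4x4, takes a point from camera to world coordinates). Camera axes: x right, y down, z forward; pixel columns grow to the right and rows downward; lengths in mm; the calibration is good to about 2 mm. A picture is of the moment at which its call begins. camera_model takes no time and is no camera call.
- job.close_job(): hands the job in; it is judged then, once.
Trained networks look in the newest picture that a camera, given by its name, has taken for a name from the list of things; names that differ only in an ending like _2 or _b are one class to them, and where a whole thing is asked for, a point or a joint stands for the part that bears it (a point fixed in the world has none). Each returns a list of dicts, best first, with "conf" (0 to 1); they miss things now and then, are a little off and sometimes report something else, mostly with a low value. They report only what shows in the picture. A call takes as long as a camera call. They do not tell look-alikes from the thing itself.
- vision.outline_of(camera, thing): "mask" (420x560 bool, what is visible of it) and "at" ([column, row] in pixels, amid what is visible of it).
The state is a dict: "time": time; "joints": joint angles; "joint_vel": joint speeds; "joint_torque": joint torques, N m; "tool_pos": TCP position; "tool_rot": TCP orientation; "force": force on the tool from outside, world axes, zero at the start; "wrist_torque": the same for the moment, N m; "width": finger opening in mm; "grip_force": force on a finger pad.
Only numpy, scipy, OpenCV 4.12 (cv2) and the standard library are available. Lean on these libraries where they do the work, as an engineer would, in place of code of your own. Each camera call takes 0.05 s, during which the arm holds its last target. There are 200 camera calls.

### The job

The pepper mill, the tall turned wooden one, has ended up away from the front of the spice turntable. Gently push the turntable round with the fingertips against its rim pegs until the mill stands at the front, squarely in line with the tongue that sticks out of the fixed foot, and leave it at rest there. Do not touch, lift or tip anything standing on the turntable, and leave the things on the worktop where they are.

Things in the scene. Friction and masses are not known exactly. Their poses are not given: they have to be found in the camera images.
- stand: fixed dark steel foot of the turntable, a flat disc 8 mm high under the round wooden deck; origin on the turning axis at worktop height. A flat tongue 26 mm wide and 8 mm high sticks out from it along its own -x axis to 165 mm from the axis, with a rounded end: it marks the front of the turntable, roughly towards the robot. z is up. The foot does not turn
- turntable (a joint): angle of the round wooden deck (244 mm across, from 16 to 34 mm above the worktop) about the foot's vertical axis, rad, growing anticlockwise seen from above; it turns more than a full turn either way. 1 to 2 N at a rim peg turns it slowly (friction 0.2 N m), and it stops almost at once when no longer pushed. At 0 the listed peg stands over the tongue
- peg (a point): a point 50 mm above the worktop on the axis of one of six equal upright wooden rim pegs, which turn with the deck, 60 degrees apart: 16 mm thick, tops 76 mm above the worktop, axes 142 mm from the turning axis, 20 mm outside the deck's edge, on steel arms 18 to 29 mm above the worktop
- pepper_mill: tall wooden pepper mill with a waist, a ball head and a small steel knob on top, 58 mm across, 170 mm tall, standing loose on the deck about 60 mm from the turning axis and carried round by it; the only wooden thing standing on it and the tallest; origin at the centre of its underside, z up; its turn about its own axis does not matter
- salt_shaker: salt shaker with a domed grey top, 44 mm across, 90 mm tall, standing loose on the deck; the five things on the deck stand about 72 degrees apart, their centres about 60 mm from the turning axis; origin at the centre of its underside
- spice_a: a glass spice jar with a dark cap, 41 mm across, 105 mm tall, standing loose on the deck; origin at the centre of its underside
- spice_b: a glass spice jar with a dark cap, 41 mm across, 105 mm tall, standing loose on the deck; origin at the centre of its underside
- spice_c: a glass spice jar with a dark cap, 41 mm across, 105 mm tall, standing loose on the deck; origin at the centre of its underside
- mug: spotted white mug, 82 mm across, 91 mm tall, on the worktop to the right; a bystander; origin at its underside
- egg_box: cardboard egg box, 106x155x72 mm, on the worktop to the left; a bystander; origin at its underside
- tin: food tin, 75 mm across, 110 mm tall, on the worktop to the right; a bystander; origin at its underside
- tea_box: upright tea box, 63x78x102 mm, in the tall fixed shelving at the left; a bystander; origin at its underside. The shelving reaches high above the worktop and its end panel runs back from about x 0.53, y 0.22 to x 0.83, y 0.13; its front runs left from there to x 0.65, y 0.65: come to the turntable from the robot's side, not through it
Not all that is in view belongs to the job. What is shaped like the spice_b but yellow is not meant. Leave any red look-alike of the spice_a alone.

How it is judged:
By the outcome, as a careful person would: the job done as asked, in the order asked, and still so for the second after the job is handed in, with the robot touching nothing.
It also fails if it takes over 58 s, if anything falls off the work surface, if the arm or the gripper's body presses on something with over 40 N, if the wrist force passes 120 N, or if a joint passes its speed limit or range.

## Working session

There is one attempt and no reset: what is moved stays moved. The work goes in short steps, Python scripts to look and compute and a tool call to move; the robot and the scene stay as the last step left them, time stands still between calls to the robot, and variables do not carry over. Pictures are saved under pics/ and viewed, at most 10 in all, crops included, and the job is handed in when it is done.

Besides the shell and the picture viewer there is one more tool, called after "Request:" in YAML: its name, and indented under it one key for each argument. apply_moves: Moves the arm, as the interface text tells. Its arguments: {"type":"object","properties":{"targets":{"type":"array","items":{"type":"array"}}},"required":["targets"]}

```bash
mkdir -p pics
cat > h.py <<'E'
import numpy as np, cv2
from workcell import sensors, vision, job
def P(name,X):
    m=vision.camera_model(name);T=np.linalg.inv(m["extrinsics"]);c=T[:3,:3]@np.array(X,float)+T[:3,3];u=np.array(m["K"])@c;return u[:2]/u[2]
def ray(name,uv,z):
    m=vision.camera_model(name);E=np.array(m["extrinsics"]);d=E[:3,:3]@np.linalg.inv(m["K"])@np.array([uv[0],uv[1],1.]);o=E[:3,3];return o+d*(z-o[2])/d[2]
def save(n,f):
    im=vision.grab_frame(n);cv2.imwrite(f,im[:,:,::-1]);return im
E
python3 - <<'E'
from h import *
a=save("scene","pics/s1.png");b=save("top","pics/t1.png")
for n in("scene","top"):
    print(n,np.round(np.array(vision.camera_model(n)["extrinsics"])[:3,3]))
    for t in("stand","turntable","pepper_mill","peg","salt_shaker","spice_a"):
        for r in vision.outline_of(n,t): print(t,round(r["conf"],2),np.round(r["at"]),r["mask"].sum())
print(sensors.get_state())
E
```

```text
scene [-383. -553.  867.]
stand 0.57 [320. 243.] 3229
turntable 0.78 [324. 241.] 3066
pepper_mill 0.61 [314. 186.] 664
peg 0.58 [322. 240.] 3066
peg 0.34 [311. 227.] 576
salt_shaker 0.93 [335. 226.] 408
spice_a 0.95 [313. 229.] 565
spice_a 0.94 [299. 211.] 495
spice_a 0.76 [240. 207.] 459
spice_a 0.65 [336. 203.] 379
spice_a 0.65 [253. 201.] 461
top [ 410.  -84. 1307.]
stand 0.57 [324. 200.] 4768
turntable 0.97 [321. 201.] 4889
turntable 0.55 [136. 234.] 2127
pepper_mill 0.86 [308. 178.] 480
peg 0.72 [322. 201.] 4848
salt_shaker 0.75 [342. 197.] 223
salt_shaker 0.22 [136. 234.] 2073
salt_shaker 0.21 [333. 175.] 262
spice_a 0.7 [331. 177.] 294
spice_a 0.65 [323. 214.] 213
spice_a 0.65 [228. 210.] 237
spice_a 0.6 [305. 203.] 248
spice_a 0.56 [236. 184.] 259
spice_a 0.51 [309. 175.] 523
{'time': 0.7, 'joints': array([ 1.19600519e+00,  4.23054947e-01,  1.62989434e+00,  1.78650288e-05,
        1.08858019e+00, -1.90124708e-02]), 'joint_vel': array([-1.73177545e-05,  7.93727784e-04, -9.04554238e-05,  7.02750089e-04,
       -2.58070600e-05, -7.48695389e-04]), 'joint_torque': array([ 1.61519274e-03, -5.57174385e+01, -2.82102549e+01, -3.93078346e-05,
        7.98796300e-04,  1.56749570e-05]), 'tool_pos': array([217.6778408 , 585.86476775, 231.34944413]), 'tool_rot': array([[-9.37372663e-01,  3.48328137e-01,  8.40079023e-06],
       [ 3.48328137e-01,  9.37372661e-01,  6.45914239e-05],
       [ 1.46243393e-05,  6.34724667e-05, -9.99999998e-01]]), 'force': array([-0.13455173, -0.25754303,  1.1286103 ]), 'wrist_torque': array([-0.02264935,  0.01680277, -0.05604474]), 'grip_force': 0.0, 'width': 85.25329867460093}
```

View pics/t1.png

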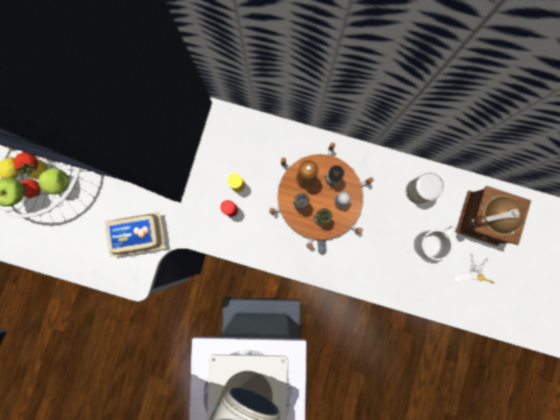

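View pics/s1.png

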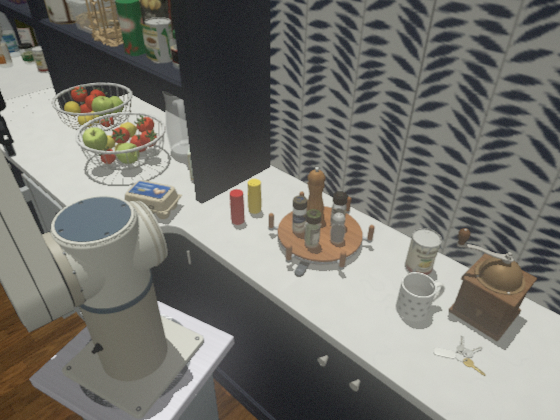

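Top: turntable centred ~(320,197), mill head ~(308,171) at the back left; tongue end ~(322,246); pegs ~(332,148),(370,181),(359,231),(310,246),(272,211),(283,161). Scene: mill ~(316,190). The mill could be confused with the brown grinder at (500,213), which stands off the deck. The red and yellow jars at (228,208) and (236,181) are decoys. Next, a close crop and the fit.

```bash
cat >> h.py <<'E'
from scipy.optimize import least_squares
def measure(im,verbose=True):
    """top picture: deck centre by ellipse at z=34, wooden pegs, peg phase"""
    hsv=cv2.cvtColor(im,cv2.COLOR_RGB2HSV)
    return hsv
E
python3 - <<'E'
from h import *
b=cv2.imread("pics/t1.png")
c=cv2.resize(b[125:275,250:400],(600,600),interpolation=cv2.INTER_CUBIC);cv2.imwrite("pics/c1.png",c)
hsv=cv2.cvtColor(b,cv2.COLOR_BGR2HSV)
m=((hsv[...,0]<14)&(hsv[...,1]>120)&(hsv[...,2]>50)).astype(np.uint8);m[:, :255]=0;m[:,385:]=0;m[:130]=0;m[262:]=0
n,l,s,ce=cv2.connectedComponentsWithStats(m)
for i in range(1,n):
    if s[i,4]>5: print(s[i],np.round(ce[i],1),np.round(ray("top",ce[i],70)))
big=1+np.argmax(s[1:,4]);cs,_=cv2.findContours((l==big).astype(np.uint8),0,2)
h=cv2.convexHull(max(cs,key=cv2.contourArea))[:,0]
w=np.array([ray("top",p,34)[:2] for p in h])
f=least_squares(lambda q:np.hypot(*(w-q[:2]).T)-q[2],[*w.mean(0),122],loss="soft_l1",f_scale=2);print("deck",f.x)
for t in("pepper_mill",):
  r=vision.outline_of("top",t)
print(ray("top",(322,246),8))
E
```

```text
[330 144   4   5  14] [331.6 145.9] [ 691. -220.   70.]
[ 278  155   84   85 4145] [319.8 198.4] [ 545. -189.   70.]
[282 159   3   5  13] [283.  160.7] [647. -87.  70.]
[368 178   4   4  11] [369.5 179.8] [ 599. -325.   70.]
[271 209   3   3   7] [271.7 210.1] [510. -59.  70.]
[358 229   3   3   6] [358.8 230.2] [ 461. -297.   70.]
[308 244   4   3   9] [309.7 245.1] [ 417. -164.   70.]
deck [ 555.012385   -192.69053472  118.04548628]
[ 416.02203624 -202.85145895    8.        ]
```

View pics/c1.png

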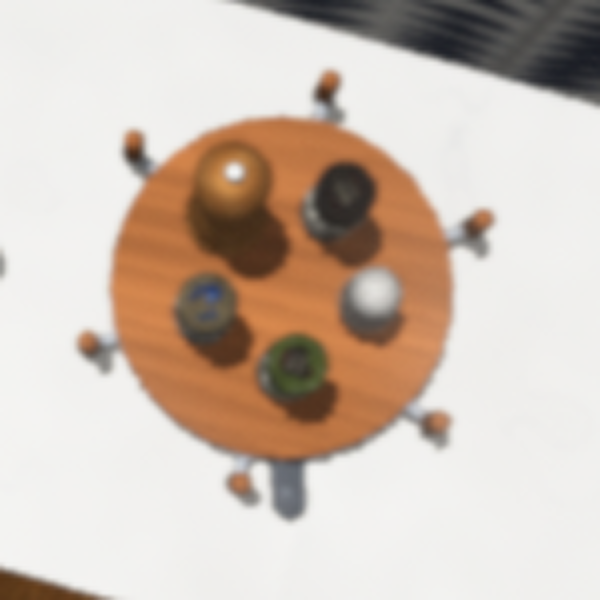

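The crop confirms the mill: turned wood with a bright steel knob at crop (234,172), full (308,168). The tongue is at crop (288,490). The other four items are a salt shaker and jars.

```bash
cat >> h.py <<'E'
def meas(b):
    """b: BGR top picture. returns centre, tongue deg, mill deg, peg angles"""
    hsv=cv2.cvtColor(b,cv2.COLOR_BGR2HSV)
    roi=np.zeros(b.shape[:2],bool);roi[130:262,262:382]=1
    m=((hsv[...,0]<14)&(hsv[...,1]>120)&(hsv[...,2]>50)&roi).astype(np.uint8)
    n,l,s,ce=cv2.connectedComponentsWithStats(m)
    pk=[ray("top",ce[i],72)[:2] for i in range(1,n) if 4<s[i,4]<40]
    return np.array(pk)
def ang(p,C): d=np.asarray(p)[...,:2]-C; return np.degrees(np.arctan2(d[...,1],d[...,0]))%360, np.hypot(d[...,0],d[...,1])
def cen(pk):
    f=least_squares(lambda q:np.hypot(*(pk-q[:2]).T)-142,pk.mean(0));return f.x
def tongue(b):
    g=b.astype(int);m=(g.max(2)<135)&(g.max(2)-g.min(2)<45);m[:243]=0;m[257:]=0;m[:,316:]&=True;m[:,:316]=0;m[:,330:]=0
    y,x=np.nonzero(m);return np.array([x.mean(),y.mean()]),m.sum()
def knob(b,uv0,r=7):
    g=b.min(2).astype(float);v,u=np.mgrid[:g.shape[0],:g.shape[1]];w=np.clip(g-110,0,None)*(np.hypot(u-uv0[0],v-uv0[1])<r)
    return np.array([(w*u).sum(),(w*v).sum()])/w.sum()
E
python3 - <<'E'
from h import *
b=cv2.imread("pics/t1.png");pk=meas(b);C=cen(pk);print("C",C,"pegs",np.round(ang(pk,C),1))
t,n=tongue(b);print("tongue px",t,n,ang(ray("top",t,8),C))
k=knob(b,(308,168),4);print("knob",k,ray("top",k,168),ang(ray("top",k,168),C))
for cam in("scene","top"):
  vision.grab_frame(cam)
  for r in vision.outline_of(cam,"pepper_mill")[:1]:
    y,x=np.nonzero(r["mask"]);print(cam,r["conf"],x.min(),x.max(),y.min(),y.max())
    top=y<y.min()+12;print(x[top].mean())
print("knob in scene",P("scene",[*ray("top",k,168)[:2],168]))
# waypoint in tool axes
st=sensors.get_state();R=st["tool_rot"];p=st["tool_pos"]
for X in([400,0,231],[422,-128,150],[422,-128,47]): print(X,np.round(R.T@(np.array(X)-p)))
E
```

```text
C [ 554.04645183 -191.88012572] pegs [[348.6  48.7 288.7 108.4 228.1 168.3]
 [139.6 140.  140.  140.1 140.  139.5]]
tongue px [321.86567164 247.86567164] 67 (np.float64(184.25627135197934), np.float64(143.70194105453433))
knob [308.07238095 167.44444444] [ 612.22842291 -150.16016652  168.        ] (np.float64(35.642790395420064), np.float64(71.5939714949614))
scene 0.97 307 324 167 219
315.62025316455697
top 0.69 297 317 160 188
307.989417989418
knob in scene [318.63023891 177.68381951]
[400, 0, 231] [-375. -486.    0.]
[422, -128, 150] [-440. -598.   81.]
[422, -128, 47] [-440. -598.  184.]
```

Run:
```python
from h import *
b=cv2.imread("pics/t1.png");C=np.array([554.05,-191.9])
k=knob(b,(308,168),4);X=ray("top",k,202);print(X,ang(X,C),P("scene",X))
```

```text
[ 606.19142053 -148.17694792  202.        ] (np.float64(39.981427184876146), np.float64(68.04728516364075)) [317.89106691 168.12081403]
```

Request:
apply_moves:
  targets:
    - [[-47, -60, 0], [0, 0, 0.12], -1]
    - [[-94, -121, 0], [0, 0, 0.24], -1]
    - [[-130, -155, 0], [0, 0, 0.36], -1]
    - [[-165, -190, 0], [0, 0, 0.48], -1]
    - [[-195, -225, 0], [0, 0, 0.6], -1]
    - [[-225, -260, 0], [0, 0, 0.72], -1]
    - [[-250, -295, 0], [0, 0, 0.84], -1]
    - [[-275, -330, 0], [0, 0, 0.96], -1]

```text
time: 1.62
tool_pos: [331.1, 270.8, 231.6]
tool_rot: [[-0.247, 0.969, 0.001], [0.969, 0.247, 0.0], [0.0, 0.001, -1.0]]
force: [1.1, -0.6, 0.1]
width: 0.2
grip_force: 0.0
```

Request:
apply_moves:
  targets:
    - [[-40, 0, 0], [0, 0, 0.1], -1]
    - [[-80, 0, 0], [0, 0, 0.2], -1]
    - [[-120, 0, 0], [0, 0, 0.3], -1]
    - [[-160, 0, 5], [0, 0, 0.4], -1]
    - [[-200, 0, 10], [0, 0, 0.46], -1]
    - [[-240, 0, 20], [0, 0, 0.46], -1]
    - [[-280, 0, 40], [0, 0, 0.46], -1]
    - [[-300, 0, 60], [0, 0, 0.46], -1]

```text
time: 2.28
tool_pos: [408.2, -20.9, 171.9]
tool_rot: [[0.205, 0.979, 0.004], [0.979, -0.205, -0.001], [0.0, 0.005, -1.0]]
force: [0.2, 1.0, -0.2]
width: -0.0
grip_force: 0.0
```

Request:
apply_moves:
  targets:
    - [[-34, 12, 0], [0, 0, 0], -1]
    - [[-68, 24, 10], [0, 0, 0], -1]
    - [[-90, 32, 30], [0, 0, 0], -1]
    - [[-100, 35, 60], [0, 0, 0], -1]
    - [[-102, 36, 90], [0, 0, 0], -1]
    - [[-102, 36, 110], [0, 0, 0], -1]
    - [[-102, 36, 124], [0, 0, 0], -1]
    - [[-102, 36, 124], [0, 0, 0], -1]

```text
time: 2.95
tool_pos: [419.3, -124.8, 45.1]
tool_rot: [[0.204, 0.979, -0.004], [0.979, -0.204, 0.001], [0.0, -0.005, -1.0]]
force: [-0.9, -0.6, -0.3]
width: -0.3
grip_force: 0.0
```

```bash
cat >> h.py <<'E'
def arc(a0,a1,r=146,n=8,C=(554.,-191.9)):
    """pusher from angle a0 to a1 deg; -x tangential; prints rows in tool axes"""
    st=sensors.get_state();R=st["tool_rot"];p=st["tool_pos"]
    hx=np.degrees(np.arctan2(R[1,0],R[0,0]))
    for a in np.linspace(a0,a1,n+1)[1:]:
        t=np.radians(a);X=np.array([C[0]+r*np.cos(t),C[1]+r*np.sin(t),p[2]])
        d=R.T@(X-p);yaw=((a+90+180)-hx+180)%360-180
        print(round(a,1),np.round(d,0),np.round(-np.radians(yaw),2))
E
python3 - <<'E'
from h import *
st=sensors.get_state();print(st["tool_pos"],st["force"],ang(st["tool_pos"],np.array([554,-191.9])))
arc(154,174);
E
```

```text
[ 419.27901704 -124.78555588   45.05301158] [-0.87203597 -0.57172609 -0.28825179] (np.float64(153.51872357684124), np.float64(150.51276310809013))
156.5 [-9.  3. -0.] 0.2
159.0 [-15.   1.  -0.] 0.16
161.5 [-21.   1.  -0.] 0.12
164.0 [-27.  -0.  -0.] 0.07
166.5 [-34.  -0.  -0.] 0.03
169.0 [-40.  -0.  -0.] -0.01
171.5 [-47.  -0.  -0.] -0.06
174.0 [-53.   0.  -0.] -0.1
```

Request:
apply_moves:
  targets:
    - [[-7, 1, 0], [0, 0, 0], -1]
    - [[-13, 1, 0], [0, 0, 0], -1]
    - [[-17, 1, 0], [0, 0, 0], -1]
    - [[-20, 1, 0], [0, 0, 0], -1]
    - [[-24, 0, 0], [0, 0, 0], -1]
    - [[-29, 0, 0], [0, 0, -0.02], -1]
    - [[-35, 0, 0], [0, 0, -0.04], -1]
    - [[-41, 0, 0], [0, 0, -0.05], -1]

```text
time: 3.62
tool_pos: [412.9, -165.7, 47.9]
tool_rot: [[0.153, 0.988, 0.001], [0.988, -0.153, -0.001], [-0.0, 0.001, -1.0]]
force: [1.0, 0.8, 1.4]
width: 0.3
grip_force: 0.8
```

Run:
```python
from h import *
b=save("top","pics/t2.png")[:,:,::-1];pk=meas(b);C=np.array([554.05,-191.9])
print("pegs",np.round(ang(pk,C),1))
st=sensors.get_state();print(st["tool_pos"],st["force"],ang(st["tool_pos"],C))
arc(ang(st["tool_pos"],C)[0],190.5,148)
```

```text
pegs [[357.6  57.8 297.8 117.7]
 [140.7 140.  139.9 141. ]]
[ 412.78662597 -166.46624824   47.86337684] [ 0.94221135 -0.72098981  0.36343603] (np.float64(169.7935337823242), np.float64(143.53472252911368))
172.4 [-7. -5. -0.] -0.02
175.0 [-13.  -4.   0.] -0.07
177.6 [-20.  -4.   0.] -0.11
180.1 [-27.  -3.   0.] -0.16
182.7 [-33.  -2.   0.] -0.2
185.3 [-40.  -0.   0.] -0.25
187.9 [-46.   2.   0.] -0.29
190.5 [-52.   4.   0.] -0.34
```

Request:
apply_moves:
  targets:
    - [[-7, -2, 0], [0, 0, -0.04], -1]
    - [[-14, -3, 0], [0, 0, -0.08], -1]
    - [[-20, -3, 0], [0, 0, -0.12], -1]
    - [[-27, -3, 0], [0, 0, -0.16], -1]
    - [[-33, -2, 0], [0, 0, -0.2], -1]
    - [[-40, 0, 0], [0, 0, -0.25], -1]
    - [[-46, 2, 0], [0, 0, -0.29], -1]
    - [[-52, 4, 0], [0, 0, -0.34], -1]

```text
time: 4.33
tool_pos: [407.5, -217.1, 47.3]
tool_rot: [[-0.185, 0.983, -0.002], [0.983, 0.185, 0.001], [0.001, -0.001, -1.0]]
force: [-1.5, 0.4, 1.2]
width: -0.0
grip_force: 0.9
```

Run:
```python
from h import *
C=np.array([554.05,-191.9])
st=sensors.get_state();print(st["tool_pos"],st["force"],ang(st["tool_pos"],C))
a=ang(st["tool_pos"],C)[0];arc(a,a+22,147)
```

```text
[ 407.47032253 -217.1428159    47.3243419 ] [-1.46318989  0.39224292  1.24049518] (np.float64(189.77119238104387), np.float64(148.73735778336243))
192.5 [-7.  2. -0.] -0.03
195.3 [-14.   2.  -0.] -0.08
198.0 [-21.   3.  -0.] -0.13
200.8 [-28.   4.  -0.] -0.18
203.5 [-35.   5.  -0.] -0.22
206.3 [-42.   7.  -0.] -0.27
209.0 [-49.   9.  -0.] -0.32
211.8 [-55.  12.  -0.] -0.37
```

Request:
apply_moves:
  targets:
    - [[-7, 1, 0], [0, 0, -0.03], -1]
    - [[-14, 2, 0], [0, 0, -0.08], -1]
    - [[-21, 3, 0], [0, 0, -0.13], -1]
    - [[-28, 4, 0], [0, 0, -0.18], -1]
    - [[-35, 5, 0], [0, 0, -0.22], -1]
    - [[-42, 7, 0], [0, 0, -0.27], -1]
    - [[-49, 9, 0], [0, 0, -0.32], -1]
    - [[-55, 12, 0], [0, 0, -0.37], -1]

```text
time: 5.0
tool_pos: [429.5, -269.0, 47.2]
tool_rot: [[-0.528, 0.849, -0.002], [0.849, 0.528, 0.001], [0.002, -0.001, -1.0]]
force: [-2.4, 1.0, -0.4]
width: 0.1
grip_force: 0.8
```

Request:
apply_moves:
  targets:
    - [[-7, 1, 0], [0, 0, -0.04], -1]
    - [[-14, 1, 0], [0, 0, -0.09], -1]
    - [[-21, 2, 0], [0, 0, -0.14], -1]
    - [[-28, 3, 0], [0, 0, -0.19], -1]
    - [[-35, 4, 0], [0, 0, -0.24], -1]
    - [[-42, 6, 0], [0, 0, -0.29], -1]
    - [[-49, 9, 0], [0, 0, -0.34], -1]
    - [[-55, 11, 0], [0, 0, -0.38], -1]

```text
time: 5.67
tool_pos: [468.2, -309.9, 47.2]
tool_rot: [[-0.806, 0.592, -0.001], [0.592, 0.806, 0.001], [0.002, -0.0, -1.0]]
force: [-0.4, 2.6, 0.7]
width: 0.3
grip_force: 0.8
```

Run:
```python
from h import *
C=np.array([554.05,-191.9])
b=save("top","pics/t3.png")[:,:,::-1];pk=meas(b)
print("pegs",np.round(ang(pk,C),1))
st=sensors.get_state();print(st["joints"],st["tool_pos"],st["force"],ang(st["tool_pos"],C))
a=ang(st["tool_pos"],C)[0];arc(a,a+22,147)
```

```text
pegs [[  2.   61.9 301.9 121.7 181.7]
 [140.3 140.4 139.2 140.1 141.1]]
[-6.06002678e-01  6.05138686e-01  1.86165831e+00 -1.34966087e-04
  6.74205427e-01 -1.54465982e+00] [ 469.45551472 -310.87859984   47.46267597] [ 0.50146197 -0.81092815  0.969875  ] (np.float64(234.58694890854065), np.float64(145.9867602200694))
237.3 [-7. -1.  0.] -0.06
240.1 [-14.  -0.   0.] -0.11
242.8 [-21.   1.   0.] -0.16
245.6 [-28.   2.   0.] -0.21
248.3 [-35.   4.   0.] -0.25
251.1 [-42.   6.   0.] -0.3
253.8 [-48.   8.   0.] -0.35
256.6 [-55.  10.   0.] -0.4
```

View pics/t3.png

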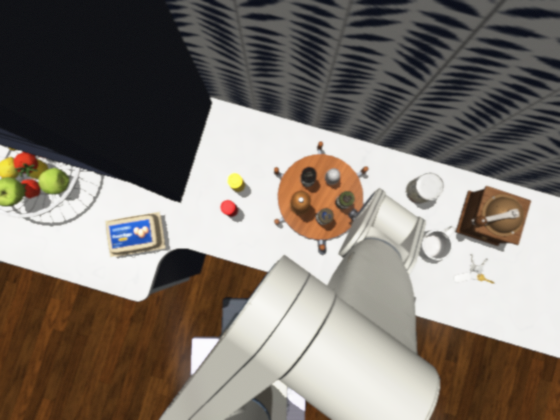

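Request:
apply_moves:
  targets:
    - [[5, 0, 0], [0, 0, 0], -1]
    - [[6, -2, -25], [0, 0, 0], -1]
    - [[8, -4, -55], [0, 0, 0.05], -1]
    - [[20, -6, -70], [0, 0, 0.15], -1]
    - [[45, -2, -70], [0, 0, 0.27], -1]
    - [[75, 8, -70], [0, 0, 0.39], -1]
    - [[98, 20, -70], [0, 0, 0.51], -1]
    - [[112, 40, -70], [0, 0, 0.63], -1]

```text
time: 6.38
tool_pos: [398.4, -209.5, 117.1]
tool_rot: [[-0.291, 0.957, -0.003], [0.957, 0.291, 0.001], [0.002, -0.002, -1.0]]
force: [-0.2, 0.1, -0.7]
width: -0.1
grip_force: 0.0
```

Run:
```python
from h import *
st=sensors.get_state();R=st["tool_rot"];p=st["tool_pos"];print(p)
for X in([409,-160,117],[409,-160,47]): print(np.round(R.T@(np.array(X)-p)))
hx=np.degrees(np.arctan2(R[1,0],R[0,0]));print(hx,np.radians(hx-77.7))
```

```text
[ 398.43279847 -209.4505444   117.11072624]
[44. 25.  0.]
[44. 25. 70.]
106.94406239642484 0.5104051754762766
```

Request:
apply_moves:
  targets:
    - [[15, 8, 0], [0, 0, 0.11], -1]
    - [[32, 17, 0], [0, 0, 0.22], -1]
    - [[44, 25, 0], [0, 0, 0.33], -1]
    - [[45, 25, 10], [0, 0, 0.44], -1]
    - [[45, 25, 30], [0, 0, 0.51], -1]
    - [[45, 25, 55], [0, 0, 0.51], -1]
    - [[45, 25, 69], [0, 0, 0.51], -1]
    - [[45, 25, 70], [0, 0, 0.51], -1]

```text
time: 7.05
tool_pos: [410.2, -159.8, 45.4]
tool_rot: [[0.205, 0.979, -0.004], [0.979, -0.205, 0.002], [0.001, -0.005, -1.0]]
force: [-0.5, -0.3, 0.9]
width: -0.4
grip_force: 0.0
```

Run:
```python
from h import *
C=np.array([554.05,-191.9])
b=save("top","pics/t4.png")[:,:,::-1];pk=meas(b)
print("pegs",np.round(ang(pk,C),1))
st=sensors.get_state();print(st["tool_pos"],st["force"],ang(st["tool_pos"],C))
a=ang(st["tool_pos"],C)[0];arc(a,a+20,147)
```

```text
pegs [[  2.9 302.9  62.8 122.7]
 [140.  140.7 139.4 140.5]]
[ 410.81467506 -160.10646509   46.29340188] [-0.63230358  0.04669358  0.45236991] (np.float64(167.48512060384985), np.float64(146.72146118165742))
170.0 [-6. -0. -0.] -0.03
172.5 [-13.   0.  -0.] -0.07
175.0 [-19.   1.  -0.] -0.12
177.5 [-26.   2.  -0.] -0.16
180.0 [-32.   3.  -0.] -0.21
182.5 [-38.   4.  -0.] -0.25
185.0 [-44.   6.  -0.] -0.29
187.5 [-50.   8.  -0.] -0.34
```

Request:
apply_moves:
  targets:
    - [[-7, 0, 0], [0, 0, -0.03], -1]
    - [[-12, 0, 0], [0, 0, -0.07], -1]
    - [[-16, 1, 0], [0, 0, -0.11], -1]
    - [[-20, 1, 0], [0, 0, -0.14], -1]
    - [[-24, 2, 0], [0, 0, -0.17], -1]
    - [[-29, 3, 0], [0, 0, -0.2], -1]
    - [[-35, 4, 0], [0, 0, -0.24], -1]
    - [[-41, 5, 0], [0, 0, -0.28], -1]

```text
time: 7.77
tool_pos: [409.5, -202.3, 48.6]
tool_rot: [[-0.076, 0.997, 0.002], [0.997, 0.076, -0.001], [-0.001, 0.001, -1.0]]
force: [0.5, 1.5, 0.0]
width: -0.0
grip_force: 0.9
```

Request:
apply_moves:
  targets:
    - [[-7, 1, 0], [0, 0, -0.04], -1]
    - [[-14, 1, 0], [0, 0, -0.09], -1]
    - [[-21, 2, 0], [0, 0, -0.14], -1]
    - [[-28, 3, 0], [0, 0, -0.19], -1]
    - [[-35, 4, 0], [0, 0, -0.24], -1]
    - [[-42, 6, 0], [0, 0, -0.29], -1]
    - [[-49, 9, 0], [0, 0, -0.34], -1]
    - [[-55, 11, 0], [0, 0, -0.38], -1]

```text
time: 8.43
tool_pos: [424.2, -256.3, 48.6]
tool_rot: [[-0.441, 0.898, 0.0], [0.898, 0.441, -0.0], [-0.0, 0.0, -1.0]]
force: [0.1, 2.2, 0.1]
width: 0.1
grip_force: 0.8
```

Run:
```python
from h import *
C=np.array([554.05,-191.9])
b=save("top","pics/t5.png")[:,:,::-1];pk=meas(b)
print("pegs",np.round(ang(pk,C),1))
st=sensors.get_state();print(st["tool_pos"],st["force"],ang(st["tool_pos"],C))
a=ang(st["tool_pos"],C)[0];arc(a,a+20,147)
for f in("t3","t4","t5"):
    b=cv2.imread(f"pics/{f}.png")
    for r in (vision.outline_of("top","pepper_mill")[:1] if f=="t5" else []):
        y,x=np.nonzero(r["mask"]);print(r["conf"],x.mean(),y.mean(),x.min(),x.max(),y.min(),y.max())
b=b[175:250,280:355];cv2.imwrite("pics/c5.png",cv2.resize(b,(600,600),interpolation=cv2.INTER_CUBIC))
```

```text
pegs [[334.5  34.4 274.7  94.3 154.3]
 [140.1 139.5 140.7 140.3 140.8]]
[ 425.21590279 -257.37980935   48.72812288] [-0.28985962 -0.72452936  1.25707572] (np.float64(206.94191147863427), np.float64(144.5193067944658))
209.4 [-6. -2.  0.] -0.06
211.9 [-13.  -2.   0.] -0.1
214.4 [-19.  -1.   0.] -0.14
216.9 [-26.   0.   0.] -0.19
219.4 [-32.   1.   0.] -0.23
221.9 [-38.   3.   0.] -0.27
224.4 [-44.   5.   0.] -0.32
226.9 [-50.   7.   0.] -0.36
0.57 309.3013698630137 212.9150684931507 298 320 203 223
```

View pics/c5.png

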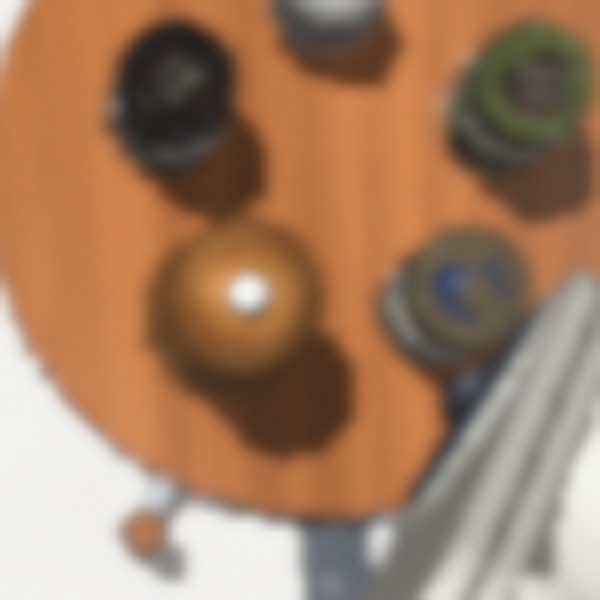

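Crop: mill knob at crop (247,293), full ≈(310.4,211.2); the tongue shows at crop (335,550). Jars are undisturbed.

Run:
```python
from h import *
C=np.array([554.05,-191.9])
for f,k0,rot in(("t1",(308,168),0),("t3",(301,197),74),("t4",(301,197),74.4),("t5",(310.4,211.2),105.8)):
    b=cv2.imread(f"pics/{f}.png");k=knob(b,k0,4)
    print(f,k,[np.round(ang(ray("top",k,z),C),1) for z in (195,203)],(ang(ray("top",k,201),C)[0]-rot))
P0=np.array([554,-192,0])
for d in (180,184.3,188): print(d,[P("top",[554+r*np.cos(np.radians(d)),-192+r*np.sin(np.radians(d)),8]) for r in(130,160)])
```

```text
t1 [308.07238095 167.44444444] [array([39.1, 68.7]), array([40.1, 67.9])] 39.84792473211172
t3 [300.51091992 198.8464593 ] [array([112.4,  65.5]), array([112.9,  66.1])] 38.79816950781914
t4 [300.73368741 199.08573596] [array([113. ,  65.2]), array([113.6,  65.8])] 39.0474160937858
t5 [310.47119816 211.0264977 ] [array([146.7,  64.9]), array([146.7,  65.8])] 40.88646582051736
180 [array([318.22097954, 243.09675316]), array([318.06244899, 253.71483488])]
184.3 [array([321.65323948, 243.04287399]), array([322.29544605, 253.64757757])]
188 [array([324.59432619, 242.78983548]), array([325.92251762, 253.33429582])]
```

Request:
apply_moves:
  targets:
    - [[-6, -1, 0], [0, 0, -0.04], -1]
    - [[-13, -1, 0], [0, 0, -0.09], -1]
    - [[-19, 0, 0], [0, 0, -0.14], -1]
    - [[-26, 0, 0], [0, 0, -0.19], -1]
    - [[-32, 2, 0], [0, 0, -0.23], -1]
    - [[-38, 4, 0], [0, 0, -0.27], -1]
    - [[-44, 6, 0], [0, 0, -0.32], -1]
    - [[-50, 8, 0], [0, 0, -0.36], -1]

```text
time: 9.2
tool_pos: [452.7, -296.9, 47.9]
tool_rot: [[-0.728, 0.686, -0.001], [0.686, 0.728, 0.001], [0.001, -0.0, -1.0]]
force: [-0.2, 0.4, -0.6]
width: -0.1
grip_force: 0.8
```

```bash
cat >> h.py <<'E'
def millfit(extra=[]):
    D=[("t1",(308,168),0),("t3",(301,199),73.3),("t4",(301,199),74.3),("t5",(310.4,211.2),105.8)]+extra
    X=[];A=[]
    for f,k0,rot in D:
        X.append(ray("top",knob(cv2.imread(f"pics/{f}.png"),k0,4),202)[:2]);A.append(np.radians(rot))
    X=np.array(X);A=np.array(A)
    f=least_squares(lambda q:np.r_[(X-np.c_[q[0]+q[2]*np.cos(A+q[3]),q[1]+q[2]*np.sin(A+q[3])]).ravel(),(q[:2]-[554,-191.9])/2],[554,-192,60,.68])
    print("fit C",f.x[:2],f.x[2],np.degrees(f.x[3]),"res",np.round(f.fun,1),"angles",np.round(ang(X,f.x[:2])[0],1))
E
python3 - <<'E'
from h import *
C=np.array([554.05,-191.9])
b=save("top","pics/t6.png")[:,:,::-1];pk=meas(b)
a=ang(pk,C)[0];print("pegs",np.round(a,1),"phase",np.round(a%60,1))
st=sensors.get_state();p=st["tool_pos"];print(p,ang(p,C))
millfit()
a=ang(p,C)[0];arc(a,a+16,147)
E
```

```text
pegs [354.   54.2 293.9 113.9 173.9] phase [54.  54.2 53.9 53.9 53.9]
[ 454.12786292 -298.05954448   48.17888145] (np.float64(226.7336235243851), np.float64(145.78848501406526))
fit C [ 555.36151662 -192.30720552] 67.16418312285866 40.978304195434724 res [ 0.1  0.1  0.   0.1  0.2  0.   0.  -0.3  0.7 -0.2] angles [ 41.  114.2 115.1 147. ]
228.7 [-5. -1.  0.] -0.03
230.7 [-10.  -1.   0.] -0.07
232.7 [-15.  -0.   0.] -0.1
234.7 [-20.   0.   0.] -0.14
236.7 [-25.   1.   0.] -0.17
238.7 [-31.   2.   0.] -0.21
240.7 [-36.   3.   0.] -0.24
242.7 [-40.   4.   0.] -0.28
```

Request:
apply_moves:
  targets:
    - [[-5, -1, 0], [0, 0, -0.03], -1]
    - [[-10, -1, 0], [0, 0, -0.07], -1]
    - [[-15, 0, 0], [0, 0, -0.1], -1]
    - [[-20, 0, 0], [0, 0, -0.14], -1]
    - [[-25, 1, 0], [0, 0, -0.17], -1]
    - [[-30, 2, 0], [0, 0, -0.21], -1]
    - [[-34, 3, 0], [0, 0, -0.24], -1]
    - [[-36, 3, 0], [0, 0, -0.24], -1]

```text
time: 9.92
tool_pos: [481.6, -319.6, 47.9]
tool_rot: [[-0.869, 0.494, -0.0], [0.494, 0.869, 0.0], [0.0, 0.0, -1.0]]
force: [-1.0, 1.3, 0.2]
width: 0.3
grip_force: 0.7
```

Run:
```python
from h import *
C=np.array([554.05,-191.9])
im=save("top","pics/t7.png");vision.grab_frame("top");b=save("top","pics/t7.png")[:,:,::-1];pk=meas(b)
a=ang(pk,C)[0];ph=np.median(a%60);rot=ph+120-48.6;print("phase",np.round(a%60,1),rot)
X=P("top",[555.4+67*np.cos(np.radians(41+rot)),-192.3+67*np.sin(np.radians(41+rot)),202]);print("mill",41+rot,X)
millfit([("t7",tuple(X),rot)])
st=sensors.get_state();p=st["tool_pos"];print(p,ang(p,C),st["force"])
a=ang(p,C)[0];arc(a,a+4,146,4)
```

```text
phase [ 8.6  8.5  8.4 52.4  0.   8.5  7.7] 79.85086048174506
mill 120.85086048174506 [301.97922242 201.88258388]h.py:30: RuntimeWarning: invalid value encountered in divide
  return np.array([(w*u).sum(),(w*v).sum()])/w.sum()
Traceback (most recent call last):
  File "h.py", line 45, in millfit
    f=least_squares(lambda q:np.r_[(X-np.c_[q[0]+q[2]*np.cos(A+q[3]),q[1]+q[2]*np.sin(A+q[3])]).ravel(),(q[:2]-[554,-191.9])/2],[554,-192,60,.68])
ValueError: Residuals are not finite in the initial point.
```

```bash
cat >> h.py <<'E'
def report(f):
    C=np.array([554.05,-191.9]);b=cv2.imread(f"pics/{f}.png");a,r=ang(meas(b),C);a=a[abs(r-140)<3];ph=np.median(a%60);rot=180+ph-48.6
    X=P("top",[555.4+67*np.cos(np.radians(41+rot)),-192.3+67*np.sin(np.radians(41+rot)),202]);print("phase",np.round(a%60,1),"mill",41+rot,X,"tongue",*tongue(b),ang(ray("top",tongue(b)[0],8),C))
    millfit([(f,tuple(X),rot)])
E
python3 - <<'E'
from h import *
report("t7")
C=np.array([554.05,-191.9])
st=sensors.get_state();p=st["tool_pos"];print(p,ang(p,C),st["force"])
a=ang(p,C)[0];arc(a,a+4,146,4)
b=cv2.imread("pics/t7.png");cv2.imwrite("pics/c7.png",cv2.resize(b[180:260,285:365],(600,600),interpolation=cv2.INTER_CUBIC))
E
```

```text
phase [8.6 8.5 8.4 8.5 7.7] mill 180.85086048174506 [325.81749221 215.79066498] tongue [322.46052632 248.02631579] 76 (np.float64(184.90725721092628), np.float64(144.2549503345649))
fit C [ 555.60998905 -192.35251849] 67.19795030055406 41.20089602301617 res [ 0.  -0.1  0.   0.2  0.2  0.1 -0.1 -0.1  0.2 -0.3  0.8 -0.2] angles [ 41.1 114.4 115.3 147.1 181.3]
[ 481.68321697 -319.79929759   47.71162858] (np.float64(240.49835685707768), np.float64(146.95299116340487)) [-0.59832984  0.14177358  0.56125203]
241.5 [-3.  1.  0.] -0.02
242.5 [-5.  1.  0.] -0.04
243.5 [-8.  1.  0.] -0.06
244.5 [-10.   1.   0.] -0.07
```

View pics/c7.png

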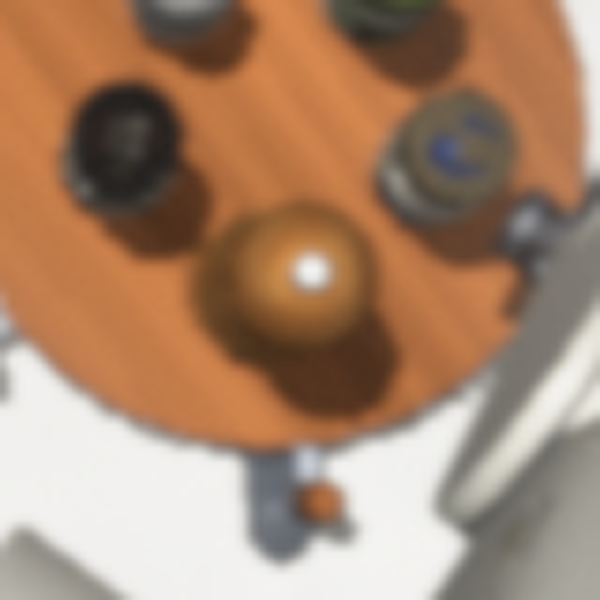

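Request:
apply_moves:
  targets:
    - [[-1, 0, 0], [0, 0, -0.01], -1]
    - [[-2, 0, 0], [0, 0, -0.02], -1]
    - [[-4, 1, 0], [0, 0, -0.03], -1]
    - [[-5, 1, 0], [0, 0, -0.04], -1]
    - [[-7, 1, 0], [0, 0, -0.05], -1]
    - [[-8, 1, 0], [0, 0, -0.05], -1]
    - [[-8, 1, 0], [0, 0, -0.05], -1]
    - [[-8, 1, 0], [0, 0, -0.05], -1]

```text
time: 10.73
tool_pos: [489.5, -323.1, 47.3]
tool_rot: [[-0.893, 0.449, 0.0], [0.449, 0.893, -0.0], [-0.001, -0.0, -1.0]]
force: [0.1, 0.0, 0.2]
width: -0.3
grip_force: 0.1
```

Run:
```python
from h import *
save("top","pics/t8.png");report("t8")
C=np.array([554.05,-191.9])
st=sensors.get_state();p=st["tool_pos"];print(p,ang(p,C),st["force"])
a=ang(p,C)[0];arc(a,a+2,146,4)
```

```text
phase [11.9 11.7 11.8 11.5 11.1] mill 184.12742217272032 [327.39314597 215.75738246] tongue [322.76190476 247.38095238] 84 (np.float64(185.30298201093584), np.float64(142.49395767409246))
fit C [ 555.6226191  -192.37677477] 67.22789214041295 41.2119670709824 res [-0.  -0.1  0.   0.2  0.2  0.2 -0.1 -0.1  0.2 -0.4  0.8 -0.2] angles [ 41.2 114.4 115.3 147.1 184.7]
[ 489.43434466 -323.16325686   47.32797139] (np.float64(243.7908199221127), np.float64(146.3052477447541)) [0.24435827 0.39638372 1.00429795]
244.3 [-1.  0.  0.] -0.02
244.8 [-3.  0.  0.] -0.03
245.3 [-4.  0.  0.] -0.03
245.8 [-5.  0.  0.] -0.04
```

Request:
apply_moves:
  targets:
    - [[4, 0, 0], [0, 0, 0], -1]
    - [[10, -1, 0], [0, 0, 0], -1]
    - [[12, -6, -20], [0, 0, 0], -1]
    - [[12, -15, -50], [0, 0, 0], -1]
    - [[12, -25, -85], [0, 0, 0], -1]
    - [[12, -40, -120], [0, 0, 0], -1]
    - [[12, -60, -150], [0, 0, 0], -1]
    - [[12, -80, -170], [0, 0, 0], -1]

```text
time: 11.45
tool_pos: [442.5, -390.0, 220.8]
tool_rot: [[-0.894, 0.449, 0.003], [0.449, 0.894, -0.003], [-0.004, -0.001, -1.0]]
force: [0.1, -0.5, 0.1]
width: -0.1
grip_force: 0.0
```

Request:
apply_moves:
  targets:
    - [[0, -10, -10], [0, 0, 0], -1]
    - [[0, -20, -20], [0, 0, 0], -1]
    - [[0, -20, -20], [0, 0, 0], -1]
    - [[0, -20, -20], [0, 0, 0], -1]
    - [[0, -20, -20], [0, 0, 0], -1]
    - [[0, -20, -20], [0, 0, 0], -1]
    - [[0, -20, -20], [0, 0, 0], -1]
    - [[0, -20, -20], [0, 0, 0], -1]

```text
time: 12.12
tool_pos: [433.6, -406.2, 236.4]
tool_rot: [[-0.894, 0.448, -0.001], [0.448, 0.894, 0.001], [0.001, 0.001, -1.0]]
force: [-0.3, -0.6, 0.5]
width: 0.1
grip_force: 0.0
```

Run:
```python
from h import *
save("top","pics/t9.png");report("t9");s=save("scene","pics/s9.png")[:,:,::-1]
t=cv2.imread("pics/t9.png")[175:265,275:365];u=s[150:290,250:390]
cv2.imwrite("pics/c9.png",np.hstack([cv2.resize(t,(400,400),interpolation=cv2.INTER_CUBIC),cv2.resize(u,(400,400),interpolation=cv2.INTER_CUBIC)]))
```

```text
phase [11.9 11.7 11.8 11.1] mill 184.14097190880088 [327.39965419 215.75705803] tongue [322.78313253 247.38554217] 83 (np.float64(185.32674280143297), np.float64(142.51116037777476))
fit C [ 555.62441725 -192.36623593] 67.21688941188064 41.213278108010755 res [ 0.  -0.1  0.   0.2  0.2  0.2 -0.1 -0.1  0.2 -0.3  0.8 -0.2] angles [ 41.1 114.4 115.3 147.1 184.7]
```

View pics/c9.png

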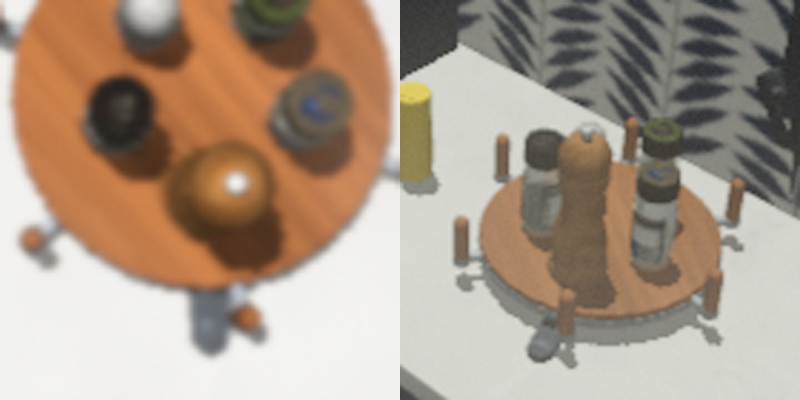

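Run:
```python
from h import *
s=cv2.imread("pics/s9.png");k=knob(s,(250+190/400*140,150+130/400*140),3)
print("scene knob",k)
kt=knob(cv2.imread("pics/t9.png"),(327.4,215.8),4)
def res(q): return np.r_[P("scene",q)-k,P("top",q)-kt]
f=least_squares(res,[488,-197,202]);print(f.x,f.fun,ang(f.x,np.array([554.05,-191.9])))
for r,a in((60,181.3),(60,184.3),(60,187.3),(67,184.3)): print(r,a,P("scene",[554.6+r*np.cos(np.radians(a)),-192+r*np.sin(np.radians(a)),202]))
print("tongue tip",P("scene",[554+165*np.cos(np.radians(184.3)),-192+165*np.sin(np.radians(184.3)),8]))
vision.grab_frame("scene");r=vision.outline_of("scene","pepper_mill")
if r:
    y,x=np.nonzero(r[0]["mask"]);print("mask mid cols",[(v,(x[y==v].min()+x[y==v].max())/2) for v in range(200,258,8) if (y==v).any()],"axis",P("scene",[494.5,-196.5,60]),P("scene",[494.5,-196.5,180]))
```

```text
scene knob [316.29790535 194.43134213]
[ 488.69226311 -197.59095117  203.62914772] [ 0.02755367 -0.00202228 -0.02380328  0.01181615] (np.float64(184.97641384034608), np.float64(65.60503560078955))
60 181.3 [315.74867538 193.29788082]
60 184.3 [316.89863565 193.62077126]
60 187.3 [318.07316256 193.91018259]
67 184.3 [315.92938252 195.07347672]
tongue tip [298.09215668 274.87594743]
mask mid cols [(232, np.float64(423.5)), (240, np.float64(425.5)), (248, np.float64(423.0)), (256, np.float64(420.0))] axis [313.47647386 236.25027495] [316.29754688 200.69575105]
```

```bash
python3 -c "
from workcell import job;print(job.close_job())"
```

```text
the job is handed in; nothing more can be done
None
```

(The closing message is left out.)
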